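# Reset the press stop to the green notch

### The arm

A 7-joint arm with a two-finger parallel gripper is mounted at the origin on the work surface. World frame = base frame: x ahead of the robot, y to its left, z up, the work surface at z = 0. Lengths are in m, angles in rad, forces in N, time in s.
With the tool pointing down it reaches from about 0.425 to 0.875 m from the base axis. Payload 8.4 kg.
Tool frame: the origin (TCP) lies midway between the tips of the shut fingers; the grasp point (between the pads) lies robot.tcp_to_grasp behind it (robot.tcp_to_grasp is the distance from the TCP to the grasp point, in m); x points along the fingers, y is the direction in which the jaws open and shut, and the axes are right-handed (so a half turn about x gives the same grasp; the last joint's range is limited). The gripper opens to 87 mm and grips with 3 to 60 N. Pads are 19 mm wide; open, the fingers measure 117 mm over their backs; the gripper's body (75 mm by 190 mm) begins 51 mm behind the grasp point.
Start: joints at [1.063, 0.333, 0.04, 1.465, -0.013, 1.343, -0.059], TCP at [0.258, -0.596, 0.196] pointing down, gripper open.
Joint ranges: [-2.58, 2.58], [-0.38, 2.09], [-1.3, 1.39], [0.25, 2.4], [-1.5, 4.64], [0.08, 2.09], [-2.65, 2.65]. Speed limits (rad/s): [2.22, 2.22, 2.79, 2.79, 3.14, 3.14, 3.14].

### API

Orientations are given as a unit quaternion [x, y, z, w].
In Python, from workcell import robot, vision, job gives the robot as it stands.
- The arm moves only by the shell command python3 -m handwheel 'ROWS' [FORCE]. ROWS is JSON, a list of rows, each a list of 5 numbers: the shift along the tool's x, y, z in units of 40 mm (1.0 is 40 mm), then the turn about the tool's x in units of 8 degrees (1.0 is 8 degrees), then the closure, from 0 (fully open) to 1 (shut). A call has exactly 10 rows; each row shifts and turns the commanded pose from where the row before left it, along the tool's axes as they then stand; what a row does not reach is not made up. A row lasts 1/10 s, in which the tool goes at most 50 mm and 8.59 degrees, less where a joint would pass 70% of its speed; a pose out of reach is approached as far as the arm can. A call is refused whole if a number of a shift passes 1 or a number of a turn 1, either way. A call with a gripper value outside its range is refused whole. The fingers move at their own pace and stop on an object; FORCE is the grip in N (left out, the last holds). Time passes only in rows, so rows that do not move let the fingers close, or fill a call up. It gives the time, the measured TCP pose, the force and the opening at its end, in the units of the state.
- robot.observe(): the state, without advancing time (a new reading comes with each control period).
- vision.camera(name): name is "scene" or "top" or "wrist"; returns a dict with "color" (480x640x3 uint8, red, green, blue), "intrinsics" (3x3 intrinsics, pixels), "cam_to_world" (4x4, takes a point from camera to world coordinates). Camera axes: x right, y down, z forward; pixel columns grow to the right and rows downward; lengths in m; the calibration is good to about 2 mm. A picture is of the moment at which its call begins. There is no depth.
- job.hand_in(): hands the job in, once; it reports no verdict.
The state is a dict: "time_s": time; "joint_pos": joint angles; "joint_vel": joint speeds; "tau": joint torques, N m; "tool_pos": TCP position; "tcp_rot": TCP orientation; "contact_force": force on the tool from outside, world axes, zero at the start; "moment": the same for the moment, N m; "grip_width": opening from 0.0 (shut) to 1.0 (fully open).
Only numpy, scipy, OpenCV 4.12 (cv2) and the standard library are available. Lean on these libraries where they do the work, as an engineer would, in place of code of your own. Each camera call takes 0.05 s, during which the arm holds its last target. There are 200 camera calls.

### The job

Set the sliding stop for the next batch: squeeze its red release lever against the black upright, keep it squeezed while you slide the blue stop along the rail to the notch with the green marker, and let go so that the brass tooth drops fully down into that notch. The marker only shows roughly where the notch is, so if the tooth sits on top of the rack, ease the stop along until it drops in. Never force the tooth hard against the rack, and leave the other things on the bench where they are.

Things in the scene. Friction and masses are not known exactly. Their poses are not given: they have to be found in the camera images.
- jig: White steel setup plate, 220 x 260 x 12, fixed to the bench; origin at the centre of its underside; its y axis runs along the rail on which the stop slides, its x axis points away from the robot (yaw up to 0.3 rad either way), z up. Heights ('up') below are above the bench. Except for the stop's handle, nothing on the plate is higher than 60 up.
- handle (a point): Squeeze handle of the sliding blue stop: this point moves with the stop, midway between the black upright (-x side) and the red release bar (+x side), 100 up; axes as the plate's. Squeeze the two together across x at this height: outer width 43 let go, 28 fully squeezed. Upright and bar are both 40 wide along y, centred on this point. The stop's block below, 50 wide in y, has its top 44 up.
- upright (a point): Centre of the outer (-x) face of the fixed black upright, 100 up, 22 from the handle point; the upright is a plate 10 thick in x, 40 wide in y, top at 118 up.
- release_bar (a point): Axis of the red release bar, a round bar 12 thick and 40 long along y, on the hinged lever; 100 up and 15 in +x of the handle point when let go; moves with the lever towards the upright (-x) by 15 when squeezed.
- tooth_spot (a point): Centre of the underside of the brass tooth when it is down (25 up); moves with the stop, at the same y as the handle, 50 in +x of it; axes as the plate's. The tooth is 8 wide in y and 10 in x. Squeezing the lever lifts it.
- stop (a joint): Position of the stop along the plate's y, m: 0 in the middle of the rail, +-0.08 at its ends. It slides with 2 to 3 N of drag, up to 6 N with the tooth resting on top of the rack.
- stop_lever (a joint): Lever angle, rad: 0 = let go with the tooth fully down in a notch or in the bay, about 0.15 = tooth resting on top of the rack, 0.30 = fully squeezed, tooth well clear. Spring: 4 N at the bar when let go, 9 N fully squeezed.
- tooth: The brass tooth, carried by the lever; origin at the centre of its underside. Under it lies a steel rack along the plate's +x side, 180 long, top 32 up: in the middle an open parking bay, 32 wide, where the tooth starts; to either side two notches, 11 wide (1.5 of play each side of the tooth), unevenly 25 to 35 apart. Upright walls, the tooth reaches 7 below the top and cannot climb out unless lifted.
- marker_green: Green-topped round marker, 18 across, 20 tall, beside the rack at the wanted notch; set down by hand, so it may stand up to 4 in y to either side of its notch's middle; the rack itself is clamped by hand, so the markers are the best measure of the notches. Origin at the centre of its underside, axes as the plate's.
- marker_white: The same marker with a white top, beside one of the other notches.
- marker_yellow: The same marker with a yellow top, beside one of the other notches.
- marker_blue: The same marker with a blue top, beside one of the other notches.
- blank: Loose aluminium blank, 36 x 60 x 12, lying on the plate on the robot's side of the rail; bystander, origin at the centre of its underside.
- spool: Solder spool, yellow flanges, 60 across, 52 tall; bystander, origin at the centre of its underside.
- flux: White plastic bottle, blue cap, 70 across, 170 tall; bystander, origin at the centre of its underside.
- driver: Orange-handled screwdriver, lying; bystander, origin at its underside.
- tray: Grey parts tray, 100 x 140 x 30; bystander, origin at the centre of its underside.
- collar: Steel collar, 40 across, 22 tall, standing in the tray; bystander, origin at the centre of its underside.
- die: Brass disc die, 48 across, 30 tall; bystander, origin at the centre of its underside.

How it is judged:
By the outcome, as a careful person would: the job done as asked, in the order asked, and still so for the second after the job is handed in, with the robot touching nothing.
It also fails if it takes over 45 s, if anything falls off the work surface, if the arm or the gripper's body presses on something with over 40 N, if the wrist force passes 120 N, or if a joint passes its speed limit or range.

## Working session

There is one attempt and no reset: what is moved stays moved. The work goes in short steps, Python scripts to look and compute and a shell command to move; the robot and the scene stay as the last step left them, time stands still between calls to the robot, and variables do not carry over. Pictures are saved under pics/ and viewed, about 8 in all and at most 12, crops included, and the job is handed in when it is done.

```bash
mkdir -p pics; ls
python3 - <<'E'
from workcell import robot, vision
import cv2,numpy as np
s=robot.observe();print(s, robot.tcp_to_grasp)
for n in ["scene","top"]:
    c=vision.camera(n);cv2.imwrite(f"pics/{n}0.png",c["color"][:,:,::-1]);print(n,c["intrinsics"],c["cam_to_world"])
E
```

```text
pics
{'time_s': 0.0, 'joint_pos': array([ 1.06280168,  0.33392241,  0.03989149,  1.46627644, -0.01341436,
        1.3432696 , -0.05851153]), 'joint_vel': array([-6.62853161e-04, -1.30224003e-03, -9.04387667e-04, -1.33830495e-03,
        8.02008658e-04, -5.71980092e-05,  8.16722128e-04]), 'tau': array([-1.19062293e-03, -6.56361222e+01,  1.33427974e+00, -4.03799808e+01,
       -5.98747493e-02,  4.49616986e-02,  1.46328712e-04]), 'tool_pos': array([ 0.25814204, -0.5959923 ,  0.19514957]), 'tcp_rot': array([-0.69224007, -0.14405831,  0.69254106, -0.14296073]), 'contact_force': array([ 0.76938869, -0.48002584, -0.34998989]), 'moment': array([ 0.01223373,  0.01514755, -0.05429124]), 'grip_width': 0.9982982107367614} 0.0187
scene [[447.37669839   0.         320.43153956]
 [  0.         447.37669839 236.78027932]
 [  0.           0.           1.        ]] [[ 0.52335308  0.43733958 -0.73132459  1.2555639 ]
 [ 0.85181257 -0.29140876  0.43531169 -0.44327537]
 [-0.02273536 -0.85077319 -0.52504102  0.63626797]
 [ 0.          0.          0.          1.        ]]
top [[577.94494523   0.         323.59312293]
 [  0.         577.94494523 240.31459603]
 [  0.           0.           1.        ]] [[-0.01267342 -0.99676572  0.07935669  0.41586491]
 [-0.9999183   0.01250093 -0.00267005  0.00315758]
 [ 0.00166939 -0.07938405 -0.99684271  1.57135171]
 [ 0.          0.          0.          1.        ]]
```

View pics/top0.png

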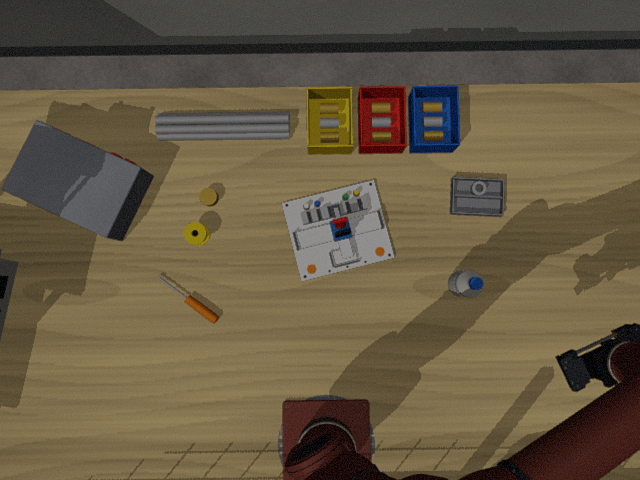

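View pics/scene0.png

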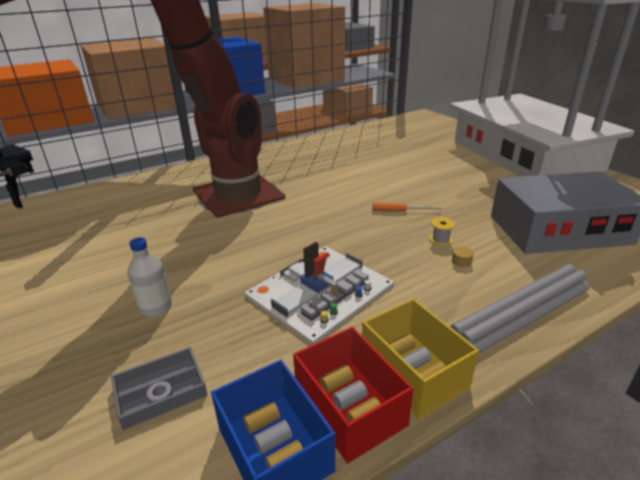

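The top view shows the plate centred near (339,229) and yawed about +0.24. Its markers run left to right: white (306,206), blue (318,204), green (346,197) and yellow (357,192). The red bar is at (341,222). The flux bottle at (467,284) stands between the arm and the plate, so I'll pass over it.

```bash
cat > h.py <<'E'
import numpy as np,cv2
def rays(c,uv):
    K=np.array(c["intrinsics"]);T=np.array(c["cam_to_world"]);uv=np.atleast_2d(uv).astype(float)
    d=np.c_[uv,np.ones(len(uv))]@np.linalg.inv(K).T@T[:3,:3].T
    return T[:3,3],d
def onz(c,uv,z):
    o,d=rays(c,uv);return o+d*((z-o[2])/d[:,2])[:,None]
def proj(c,P):
    K=np.array(c["intrinsics"]);T=np.array(c["cam_to_world"]);P=np.atleast_2d(P)
    q=(P-T[:3,3])@T[:3,:3]@K.T;return q[:,:2]/q[:,2:]
def hsv(c): return cv2.cvtColor(c["color"],cv2.COLOR_RGB2HSV)
def blobs(m,amin=8):
    n,l,s,ce=cv2.connectedComponentsWithStats(m.astype(np.uint8));return [(s[i,4],ce[i].round(1),s[i,:4]) for i in range(1,n) if s[i,4]>=amin]
def toplate(p,c,yaw):
    R=np.array([[np.cos(yaw),np.sin(yaw)],[-np.sin(yaw),np.cos(yaw)]]);return (np.atleast_2d(p)[:,:2]-c)@R.T
E
python3 - <<'E'
from h import *
from workcell import vision
c=vision.camera("top");H=hsv(c);h,s,v=[H[...,i].astype(int) for i in range(3)]
roi=np.zeros(h.shape,bool);roi[170:290,270:405]=1
m=(roi&(s<40)&(v>130)).astype(np.uint8)
m=cv2.morphologyEx(m,cv2.MORPH_CLOSE,np.ones((5,5)))
cn=max(cv2.findContours(m,0,2)[0],key=cv2.contourArea)
r=cv2.minAreaRect(cn);box=cv2.boxPoints(r);P=onz(c,box,.012);print(P.round(4))
print([np.linalg.norm(P[i]-P[i-1]).round(4) for i in range(4)])
C=P.mean(0)[:2]
es=[P[i]-P[i-1] for i in range(4)]; e=max(es,key=lambda q:abs(q[1]));e=e*np.sign(e[1]);yaw=np.arctan2(-e[0],e[1]);print("C",C,"yaw",yaw)
for n,lo,hi,z in [("green",45,85,.02),("blue",100,125,.02),("yellow",22,34,.02)]:
    for a,ce,bb in blobs(roi&(h>=lo)&(h<=hi)&(s>90)&(v>50)):
        p=onz(c,ce,z);print(n,a,ce,p.round(4),toplate(p,C,yaw).round(4))
for a,ce,bb in blobs(roi&((h<6)|(h>174))&(s>130)&(v>60)):
    p=onz(c,ce,.103);print("red",a,ce,bb,p.round(4),toplate(p,C,yaw).round(4))
cv2.imwrite("pics/crop.png",cv2.resize(c["color"][175:285,275:405,::-1],None,fx=5,fy=5,interpolation=cv2.INTER_CUBIC))
E
```

```text
[[ 0.6435  0.1124  0.012 ]
 [ 0.705  -0.1403  0.012 ]
 [ 0.4918 -0.1896  0.012 ]
 [ 0.4316  0.0607  0.012 ]]
[np.float64(0.2181), np.float64(0.2601), np.float64(0.2189), np.float64(0.2574)]
C [ 0.56795074 -0.0391888 ] yaw 0.2388986203979147
green 21 [345. 196.] [[ 0.6591 -0.0605  0.02  ]] [[ 0.0835 -0.0423]]
blue 22 [316.9 202.9] [[0.6412 0.0158 0.02  ]] [[0.0842 0.0361]]
blue 161 [339.7 231.4] [[ 0.5629 -0.0447  0.02  ]] [[-0.0062 -0.0042]]
yellow 8 [400.6 181.9] [[ 0.6958 -0.2121  0.02  ]] [[ 0.0833 -0.1983]]
yellow 10 [307.7 190.4] [[0.6757 0.0404 0.02  ]] [[0.1235 0.0518]]
yellow 8 [379.8 191.4] [[ 0.6705 -0.1551  0.02  ]] [[ 0.0722 -0.1369]]
yellow 25 [356.  192.2] [[ 0.6691 -0.0905  0.02  ]] [[ 0.0861 -0.0738]]
yellow 12 [396.4 200.8] [[ 0.6442 -0.1995  0.02  ]] [[ 0.0362 -0.1738]]
yellow 12 [278.9 212.5] [[0.6163 0.1188 0.02  ]] [[0.0844 0.1421]]
yellow 9 [402.3 224.7] [[ 0.579 -0.214  0.02 ]] [[-0.0306 -0.1724]]
yellow 8 [288.2 240.5] [[0.5401 0.0943 0.02  ]] [[0.0045 0.1363]]
yellow 8 [278.9 252.4] [[0.5083 0.1195 0.02  ]] [[-0.0204  0.1683]]
yellow 9 [399.1 261.2] [[ 0.4806 -0.2031  0.02  ]] [[-0.1237 -0.1385]]
yellow 13 [279.7 276.7] [[0.4431 0.1178 0.02  ]] [[-0.0842  0.1821]]
yellow 8 [358.8 278.2] [[ 0.4364 -0.094   0.02  ]] [[-0.1408 -0.0221]]
yellow 8 [399.2 278.6] [[ 0.4339 -0.2022  0.02  ]] [[-0.1688 -0.1267]]
yellow 11 [274.8 286.5] [[0.4171 0.1311 0.02  ]] [[-0.1063  0.2012]]
red 105 [339.7 221.8] [333 217  15  12] [[ 0.5797 -0.0425  0.103 ]] [[ 0.0106 -0.006 ]]
```

View pics/crop.png

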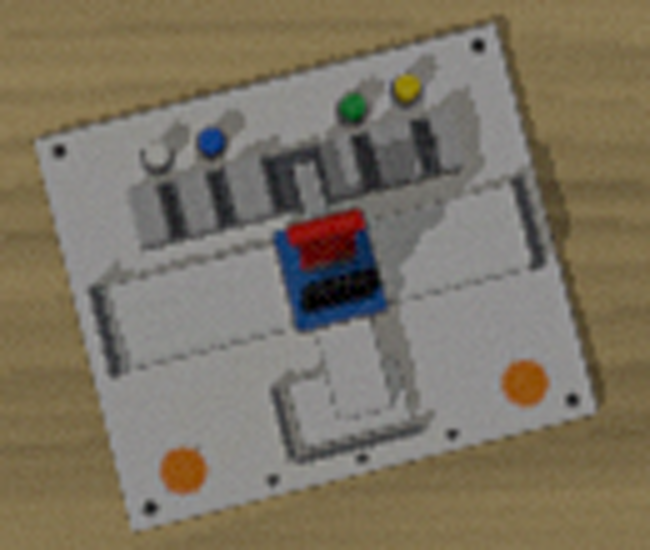

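The crop shows the red bar at crop (326,228), the upright's top at (340,290), the tooth at (310,180) and the green marker at (352,105). The notch nearest to it runs from (357,135) to (375,190).

Run:
```python
from h import *
from workcell import vision,robot
c=vision.camera("top");C=np.array([.56795,-.03919]);yaw=.2389
o=lambda u,v:np.array([275+(u-2)/5,175+(v-2)/5])
for n,u,v,z in [("bar",326,228,.104),("upr",340,287,.118),("tooth",312,185,.04),("notchG",366,162,.032),("notchY",426,146,.032),("notchB",217,198,.032),("notchW",172,210,.032),("green",352,105,.02),("yel",406,86,.02),("blu",211,141,.02),("whi",157,157,.02)]:
    p=onz(c,o(u,v),z);print(n,p.round(4),toplate(p,C,yaw).round(4))
s=robot.observe()
from scipy.spatial.transform import Rotation as R
print(R.from_quat(s["tcp_rot"]).as_matrix().round(3))
# tool y target = plate x (either sign)
Rm=R.from_quat(s["tcp_rot"]).as_matrix()
for sg in(1,-1):
    yx=sg*np.array([np.cos(yaw),np.sin(yaw),0]); l=Rm.T@yx; print("turn deg",np.degrees(np.arctan2(l[2],l[1])))
```

```text
bar [[ 0.5837 -0.0428  0.104 ]] [[ 0.0144 -0.0072]]
upr [[ 0.552 -0.049  0.118]] [[-0.0178 -0.0058]]
tooth [[ 0.6142 -0.0377  0.04  ]] [[ 0.0453 -0.0095]]
notchG [[ 0.6273 -0.0671  0.032 ]] [[ 0.0511 -0.0411]]
notchY [[ 0.6356 -0.0994  0.032 ]] [[ 0.0514 -0.0745]]
notchB [[0.6088 0.0131 0.032 ]] [[0.0521 0.0412]]
notchW [[0.6027 0.0373 0.032 ]] [[0.0518 0.0661]]
green [[ 0.6602 -0.0605  0.02  ]] [[ 0.0846 -0.0426]]
yel [[ 0.6702 -0.09    0.02  ]] [[ 0.0873 -0.0735]]
blu [[0.6414 0.0161 0.02  ]] [[0.0845 0.0363]]
whi [[0.6331 0.0454 0.02  ]] [[0.0833 0.0668]]
[[-0.     0.397 -0.918]
 [ 0.001 -0.918 -0.397]
 [-1.    -0.001  0.   ]]
turn deg -80.26806127418398
turn deg 99.73193872581602
```

```bash
python3 -m handwheel '[[-0.9,0,0,-1,0],[-0.9,0,0,-1,0],[-0.9,0,0,-1,0],[-0.9,0,0,-1,0],[0,0,0,-1,0],[0,0,0,-1,0],[0,0,0,-1,0],[0,0,0,-1,0],[0,0,0,-1,0],[0,0,0,-1,0]]' 20
cat > t.py <<'E'
from h import *
from workcell import robot
from scipy.spatial.transform import Rotation as R
import sys
C=np.array([.56795,-.03919]);yaw=.2389
def togo(px,py,z):
    s=robot.observe();M=R.from_quat(s["tcp_rot"]).as_matrix()
    w=C+np.array([[np.cos(yaw),-np.sin(yaw)],[np.sin(yaw),np.cos(yaw)]])@[px,py]
    d=M.T@(np.r_[w,z]-s["tool_pos"]);l=M.T@[np.cos(yaw),np.sin(yaw),0]
    print("units",(d/.04).round(3),"turn8",(np.degrees(np.arctan2(l[2],l[1]))/8).round(3),"plate",toplate(s["tool_pos"],C,yaw).round(4),"z",s["tool_pos"][2].round(4),"F",s["contact_force"].round(1),"w",(s["grip_width"]*87).round(1),"t",s["time_s"].round(2),"j7",s["joint_pos"][6].round(2))
if __name__=="__main__": togo(*map(float,sys.argv[1:]))
E
python3 t.py -.0087 -.0065 .0813
```

```text
time_s: 1.2
tool_pos: [0.2583, -0.5963, 0.3398]
tcp_rot: [0.437, 0.556, -0.436, 0.556]
contact_force: [-0.6, -0.8, -0.5]
grip_width: 1.001Traceback (most recent call last):
  File "t.py", line 11, in <module>
    if __name__=="__main__": togo(*map(float,sys.argv[1:]))
                             ~~~~^^^^^^^^^^^^^^^^^^^^^^^^^^
  File "t.py", line 10, in togo
    print("units",(d/.04).round(3),"turn8",(np.degrees(np.arctan2(l[2],l[1]))/8).round(3),"plate",toplate(s["tool_pos"],C,yaw).round(4),"z",s["tool_pos"][2].round(4),"F",s["contact_force"].round(1),"w",(s["grip_width"]*87).round(1),"t",s["time_s"].round(2),"j7",s["joint_pos"][6].round(2))
                                                                                                                                                                                                          ^^^^^^^^^^^^^^^^^^^^^^^^^^
AttributeError: 'float' object has no attribute 'round'
```

```bash
sed -i 's/(s\["grip_width"\]\*87).round(1)/round(s["grip_width"]*87,1)/; s/s\["time_s"\].round(2)/round(s["time_s"],2)/' t.py
python3 t.py -.0087 -.0065 .0813
```

```text
units [  6.467  10.613 -11.523] turn8 0.008 plate [[-0.4327 -0.468 ]] z 0.3398 F [-0.6 -0.8 -0.5] w 87.1 t 1.2 j7 1.31
```

```bash
python3 -m handwheel '[[0,0.62,-0.68,0,0],[0,0.62,-0.68,0,0],[0,0.62,-0.68,0,0],[0,0.62,-0.68,0,0],[0,0.62,-0.68,0,0],[0,0.62,-0.68,0,0],[0,0.62,-0.68,0,0],[0,0.62,-0.68,0,0],[0,0.62,-0.68,0,0],[0,0.62,-0.68,0,0]]' && python3 t.py -.0087 -.0065 .0813
```

```text
time_s: 2.2
tool_pos: [0.4369, -0.2728, 0.34]
tcp_rot: [0.438, 0.555, -0.438, 0.555]
contact_force: [1.0, 0.1, 0.8]
grip_width: 1.0
units [ 6.467  4.327 -4.759] turn8 -0.034 plate [[-0.1827 -0.196 ]] z 0.34 F [1.  0.1 0.8] w 87.0 t 2.2 j7 0.69
```

```bash
python3 -m handwheel '[[0,0.62,-0.68,0,0],[0,0.62,-0.68,0,0],[0,0.62,-0.68,0,0],[0,0.62,-0.68,0,0],[0,0.62,-0.68,0,0],[0,0.62,-0.68,0,0],[0.8,0.61,-0.68,0,0],[0.8,0,0,0,0],[0.8,0,0,0,0],[0,0,0,0,0]]' && python3 t.py -.0087 -.0065 .0813
python3 - <<'E'
from h import *
from workcell import vision
c=vision.camera("wrist");cv2.imwrite("pics/w1.png",c["color"][:,:,::-1]);print(c["intrinsics"],c["cam_to_world"].round(3))
E
```

```text
time_s: 3.2
tool_pos: [0.5583, -0.0489, 0.2398]
tcp_rot: [0.437, 0.557, -0.439, 0.553]
contact_force: [-1.0, 0.6, -0.1]
grip_width: 1.002
units [ 3.963  0.1   -0.007] turn8 -0.03 plate [[-0.0116 -0.0071]] z 0.2398 F [-1.   0.6 -0.1] w 87.2 t 3.2 j7 0.16
[[368.90287501   0.         319.33675275]
 [  0.         368.90287501 238.41519375]
 [  0.           0.           1.        ]] [[ 0.973  0.225  0.058  0.541]
 [ 0.232 -0.934 -0.272  0.027]
 [-0.007  0.278 -0.96   0.43 ]
 [ 0.     0.     0.     1.   ]]
```

View pics/w1.png

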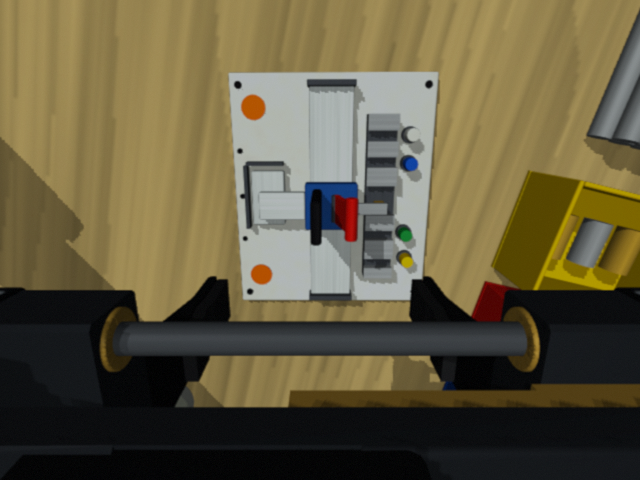

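The wrist view shows the handle with its red bar at (350,219), the upright at (316,217), the tooth at (375,208), the notch opposite the green marker at (378,236) and the green marker at (403,233). I'll measure precisely from here.

Run:
```python
from h import *
from workcell import vision
c=vision.camera("wrist");H=hsv(c);h,s,v=[H[...,i].astype(int) for i in range(3)]
C=np.array([.56795,-.03919]);yaw=.2389
roi=np.zeros(h.shape,bool);roi[60:290,225:440]=1
m=(roi&(s<40)&(v>110)).astype(np.uint8);m=cv2.morphologyEx(m,cv2.MORPH_CLOSE,np.ones((9,9)))
cn=max(cv2.findContours(m,0,2)[0],key=cv2.contourArea)
ap=cv2.approxPolyDP(cv2.convexHull(cn),10,True)[:,0];P=onz(c,ap,.012);print(ap.tolist(),toplate(P,C,yaw).round(4).tolist())
pl=lambda uv,z:toplate(onz(c,uv,z),C,yaw).round(4)
for n,lo,hi in [("green",45,85),("blue",105,125),("yellow",22,34)]:
    for a,ce,bb in blobs(roi&(h>=lo)&(h<=hi)&(s>120)&(v>50),40): print(n,a,ce,pl(ce,.02))
for a,ce,bb in blobs(roi&((h<6)|(h>174))&(s>130)&(v>60),40): print("red",a,ce,bb)
print("rack profile cols 372..386, y",[ (r,int(v[r,372:388].mean())) for r in range(180,285,1)])
for r in (180,285): print(r,pl([378,r],.032))
c=c["color"][170:300,300:440,::-1];cv2.imwrite("pics/w1c.png",cv2.resize(c,None,fx=4.5,fy=4.5,interpolation=cv2.INTER_CUBIC))
```

```text
[[435, 72], [419, 278], [408, 289], [242, 289], [227, 74]] [[0.11, 0.1289], [0.1096, -0.1033], [0.0971, -0.1179], [-0.1082, -0.1172], [-0.1084, 0.1281]]
green 142 [402.5 232.4] [[ 0.0843 -0.0431]]
blue 162 [407.5 162.4] [[0.0851 0.0365]]
blue 1163 [325.6 199. ] [[-0.0048 -0.0037]]
yellow 78 [271.7  64.5] [[-0.06    0.1358]]
yellow 62 [311.   64.7] [[-0.0197  0.1353]]
yellow 42 [229.8 186.4] [[-0.1121  0.011 ]]
yellow 197 [232.2 245.1] [[-0.1143 -0.0578]]
yellow 156 [403.4 258.2] [[ 0.0872 -0.0748]]
yellow 153 [231.9 276.9] [[-0.1175 -0.0979]]
red 777 [345.4 214.4] [333 194  23  46]
rack profile cols 372..386, y [(180, 141), (181, 138), (182, 134), (183, 133), (184, 122), (185, 79), (186, 45), (187, 41), (188, 41), (189, 44), (190, 52), (191, 59), (192, 61), (193, 62), (194, 62), (195, 61), (196, 62), (197, 62), (198, 60), (199, 64), (200, 69), (201, 74), (202, 99), (203, 120), (204, 123), (205, 123), (206, 123), (207, 122), (208, 119), (209, 117), (210, 116), (211, 116), (212, 106), (213, 76), (214, 82), (215, 97), (216, 97), (217, 96), (218, 96), (219, 97), (220, 97), (221, 98), (222, 109), (223, 125), (224, 139), (225, 144), (226, 143), (227, 137), (228, 121), (229, 88), (230, 52), (231, 41), (232, 42), (233, 45), (234, 47), (235, 47), (236, 46), (237, 49), (238, 67), (239, 101), (240, 114), (241, 116), (242, 116), (243, 114), (244, 113), (245, 114), (246, 115), (247, 113), (248, 111), (249, 111), (250, 114), (251, 117), (252, 117), (253, 112), (254, 110), (255, 110), (256, 104), (257, 78), (258, 49), (259, 42), (260, 44), (261, 47), (262, 49), (263, 50), (264, 52), (265, 61), (266, 92), (267, 125), (268, 138), (269, 140), (270, 139), (271, 136), (272, 136), (273, 138), (274, 143), (275, 143), (276, 137), (277, 132), (278, 132), (279, 132), (280, 138), (281, 157), (282, 176), (283, 182), (284, 182)]
180 [[0.0517 0.0189]]
285 [[ 0.0565 -0.1037]]
```

View pics/w1c.png

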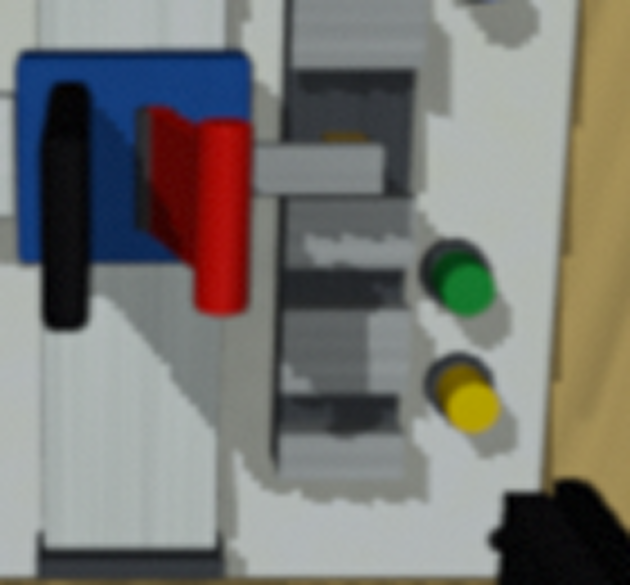

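The close crop shows the bar spanning crop rows 118–314 at col 223, the upright's top spanning rows 83–328, and the green notch spanning rows 268–308.

Run:
```python
from h import *
from workcell import vision
c=vision.camera("wrist");C=np.array([.56795,-.03919]);yaw=.2389
pl=lambda u,v,z:toplate(onz(c,[u,v],z),C,yaw).round(4)[0]
o=lambda u,v,z:pl(300+(u-1.75)/4.5,170+(v-1.75)/4.5,z)
print("bar ends",o(223,118,.104),o(223,314,.104),"upr top near-cam end",o(65,328,.118),o(65,290,.118),"barright",o(250,216,.1),"upr left",o(42,260,.118))
print("block z44",o(20,52,.044),o(248,262,.044))
for r in (184.6,212.8,228.9,238.5,257,266): print(r,pl(379,r,.032))
```

```text
bar ends [0.017  0.0133] [ 0.0177 -0.0277] upr top near-cam end [-0.0149 -0.0263] [-0.0148 -0.0185] barright [ 0.0232 -0.0078] upr left [-0.0193 -0.0123]
block z44 [-0.0261  0.0189] [ 0.0284 -0.0323]
184.6 [0.055  0.0131]
212.8 [ 0.0563 -0.0182]
228.9 [ 0.057  -0.0368]
238.5 [ 0.0575 -0.0481]
257 [ 0.0583 -0.0703]
266 [ 0.0588 -0.0814]
```

```bash
python3 -m handwheel '[[0.4,0.11,0,-0.03,0],[0.6,0,0,0,0],[0.6,0,0,0,0],[0.6,0,0,0,0],[0.6,0,0,0,0],[0.6,0,0,0,0],[0.4,0,0,0,0],[0.16,0,0,0,0],[0,0,0,0,0],[0,0,0,0,0]]' 20 && python3 t.py -.007 -.007 .0813
```

```text
time_s: 4.35
tool_pos: [0.5658, -0.0479, 0.0867]
tcp_rot: [0.437, 0.555, -0.437, 0.556]
contact_force: [0.2, -0.4, 0.4]
grip_width: 1.004
units [ 0.136 -0.072 -0.023] turn8 -0.004 plate [[-0.0041 -0.0079]] z 0.0867 F [ 0.2 -0.4  0.4] w 87.3 t 4.35 j7 0.09
```

```bash
python3 -m handwheel '[[0.14,-0.07,0,0,0],[0,0,0,0,0.2],[0,0,0,0,0.35],[0,0,0,0,0.45],[0,0,0,0,0.52],[0,0,0,0,0.58],[0,0,0,0,0.64],[0,0,0,0,0.7],[0,0,0,0,0.7],[0,0,0,0,0.7]]' 20 && python3 t.py -.007 -.007 .0813
python3 - <<'E'
from h import *
from workcell import vision
a=vision.camera("wrist")["color"][170:410,200:450,::-1];b=vision.camera("scene")["color"][210:345,230:410,::-1]
cv2.imwrite("pics/sq.png",np.hstack([cv2.resize(a,(400,384)),cv2.resize(b,(400,384))]))
E
```

```text
time_s: 5.35
tool_pos: [0.5623, -0.0485, 0.08]
tcp_rot: [0.437, 0.556, -0.437, 0.556]
contact_force: [0.1, -0.0, -0.1]
grip_width: 0.329
units [-0.032  0.018 -0.018] turn8 -0.004 plate [[-0.0077 -0.0077]] z 0.08 F [ 0.1 -0.  -0.1] w 28.6 t 5.35 j7 0.09
```

View pics/sq.png

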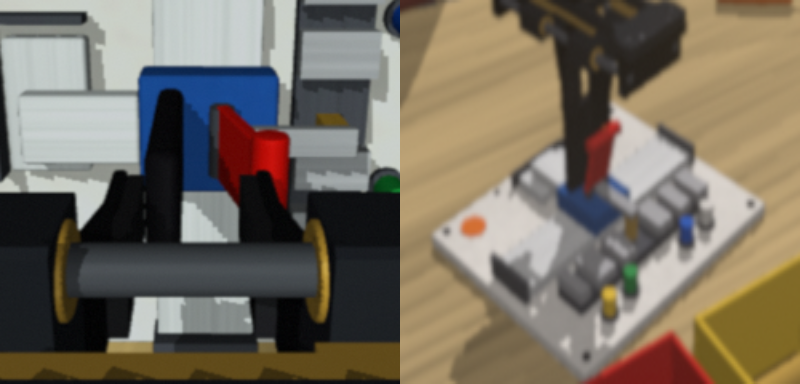

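Run:
```python
from h import *
from workcell import vision
C=np.array([.56795,-.03919]);yaw=.2389
Rm=np.array([[np.cos(yaw),-np.sin(yaw)],[np.sin(yaw),np.cos(yaw)]])
W=lambda x,y,z:np.r_[C+Rm@[x,y],z]
c=vision.camera("wrist");f=lambda *p:((proj(c,W(*p))[0]-[200,170])*1.6).round(0)
for hx in (-.0007,.002):
  print("released bar +y end right/left edge",f(hx+.021,.013,.1),f(hx+.009,.013,.1),"squeezed",f(hx+.006,.013,.1),f(hx-.006,.013,.1),"upr -x/+x",f(hx-.022,.013,.118),f(hx-.012,.013,.118))
print("pads at tip +y edge",f(-.0077+.0143,.002,.08),f(-.0077-.0143,.002,.08))
s=vision.camera("scene");g=lambda *p:((proj(s,W(*p))[0]-[230,210])*[400/180,384/135]+[400,0]).round(0)
print("scene tooth under down/up10",g(.05,-.007,.025),g(.05,-.007,.04),"bar rel ends",g(.015,.013,.1),g(.015,-.027,.1),"sq",g(0,.013,.1),g(0,-.027,.1))
big=lambda im,x0,y0,x1,y1:cv2.resize(im["color"][y0:y1,x0:x1,::-1],(400,400),interpolation=cv2.INTER_CUBIC)
cv2.imwrite("pics/sq2.png",np.hstack([big(c,260,210,400,350),big(s,280,230,380,330)]))
```

```text
released bar +y end right/left edge [285. 133.] [245. 133.] squeezed [235. 133.] [196. 133.] upr -x/+x [138. 154.] [174. 154.]
released bar +y end right/left edge [294. 133.] [254. 133.] squeezed [244. 133.] [205. 133.] upr -x/+x [148. 154.] [184. 154.]
pads at tip +y edge [234. 145.] [150. 145.]
scene tooth under down/up10 [631. 237.] [631. 221.] bar rel ends [618. 127.] [588. 149.] sq [607. 119.] [577. 141.]
```

View pics/sq2.png

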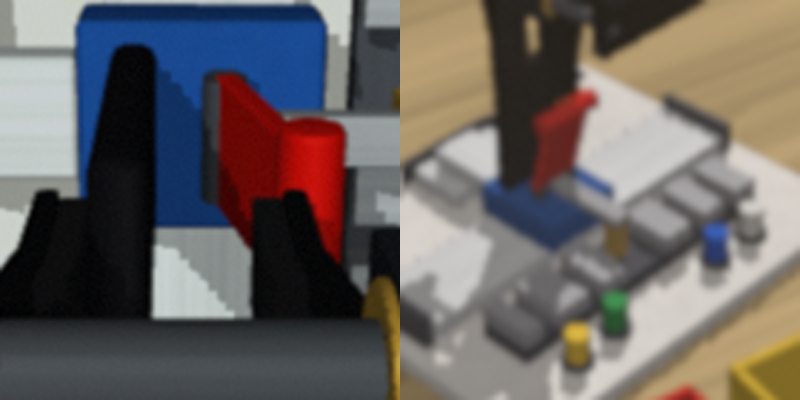

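Run:
```python
from h import *
from workcell import vision,robot
C=np.array([.56795,-.03919]);yaw=.2389
Rm=np.array([[np.cos(yaw),-np.sin(yaw)],[np.sin(yaw),np.cos(yaw)]])
W=lambda x,y,z:np.r_[C+Rm@[x,y],z]
s=vision.camera("scene")
old=dict(color=cv2.imread("pics/scene0.png")[:,:,::-1].copy())
for n,c in(("old",old),("now",s)):
    H=hsv(c);h,sa,v=[H[...,i].astype(int) for i in range(3)]
    roi=np.zeros(h.shape,bool);roi[230:300,280:340]=1
    m=roi&((h<6)|(h>174))&(sa>130)&(v>60)
    print(n,blobs(m));ys,xs=np.nonzero(m);print({int(r):(int(xs[ys==r].min()),int(xs[ys==r].max())) for r in np.unique(ys)})
    tb=roi&(h>10)&(h<30)&(sa>90)&(v<150);print("brass",blobs(tb,4))
g=lambda *p:proj(s,W(*p))[0].round(1)
for x in (-.022,.0066): print("pad",x,[g(x,y,z).tolist() for z in(.08,.1,.13) for y in(-.017,.002)])
print(robot.observe()["grip_width"]*87)
cv2.imwrite("pics/sq3.png",np.hstack([cv2.resize(q["color"][200:300,270:370,::-1],(400,400),interpolation=cv2.INTER_CUBIC) for q in(old,s)]))
```

```text
old [(np.int32(195), array([318.9, 263.3]), array([313, 253,  16,  24], dtype=int32))]
{253: (325, 327), 254: (323, 328), 255: (322, 328), 256: (317, 326), 257: (315, 325), 258: (314, 325), 259: (313, 324), 260: (313, 324), 261: (313, 324), 262: (314, 323), 263: (314, 323), 264: (314, 323), 265: (315, 323), 266: (314, 322), 267: (314, 322), 268: (314, 322), 269: (314, 322), 270: (314, 321), 271: (314, 321), 272: (313, 320), 273: (313, 318), 274: (314, 316), 275: (314, 315), 276: (314, 314)}
brass [(np.int32(55), array([309.5, 246.9]), array([301, 241,  22,  17], dtype=int32)), (np.int32(32), array([333.9, 289.8]), array([332, 287,   5,   7], dtype=int32))]
now [(np.int32(202), array([319. , 263.2]), array([313, 253,  16,  24], dtype=int32))]
{253: (322, 327), 254: (322, 328), 255: (321, 328), 256: (318, 326), 257: (316, 325), 258: (314, 325), 259: (313, 324), 260: (313, 324), 261: (313, 324), 262: (313, 323), 263: (314, 323), 264: (314, 323), 265: (315, 323), 266: (314, 322), 267: (314, 322), 268: (314, 322), 269: (314, 322), 270: (314, 322), 271: (313, 321), 272: (313, 320), 273: (314, 318), 274: (314, 316), 275: (313, 315), 276: (314, 314)}
brass [(np.int32(36), array([301.7, 241.5]), array([299, 230,   5,  25], dtype=int32)), (np.int32(16), array([316.3, 232.1]), array([315, 230,   4,   5], dtype=int32)), (np.int32(20), array([312.6, 237.8]), array([311, 234,   4,   8], dtype=int32)), (np.int32(38), array([329.4, 240.8]), array([324, 237,  16,   8], dtype=int32)), (np.int32(30), array([333.8, 289.8]), array([332, 287,   5,   7], dtype=int32))]
pad -0.022 [[306.4, 261.4], [312.6, 257.7], [306.0, 253.7], [312.3, 250.2], [305.5, 242.0], [311.9, 238.5]]
pad 0.0066 [[315.6, 266.6], [321.9, 262.8], [315.4, 258.9], [321.7, 255.2], [314.9, 247.0], [321.4, 243.3]]
26.196232527088426
```

View pics/sq3.png

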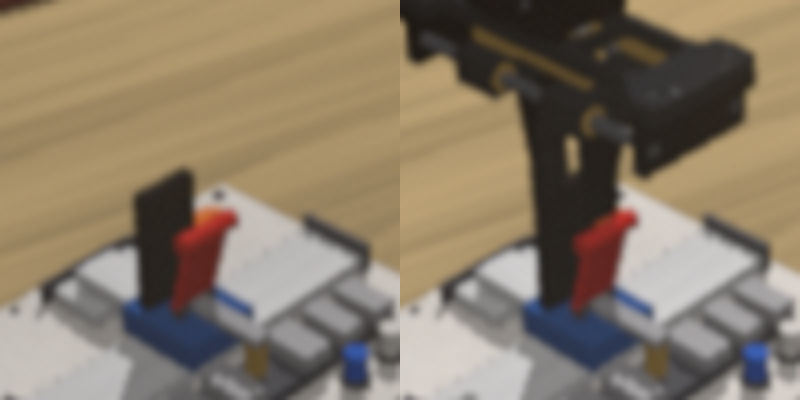

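The lever hasn't moved: its red pixels are unchanged, and the fingers closed freely to the commanded 26 mm, just above the bar. So the tips sit higher than I assumed. I'll open, go 20 mm lower, which still clears the 44 mm block, and squeeze again.

```bash
python3 -m handwheel '[[0,0,0,0,0.4],[0,0,0,0,0],[0,0,0,0,0],[0,0,0,0,0],[0,0,0,0,0],[0,0,0,0,0],[0.25,0,0,0,0],[0.25,0,0,0,0],[0,0,0,0,0],[0,0,0,0,0]]' 20 && python3 t.py -.007 -.007 .0613
python3 - <<'E'
from h import *
from workcell import vision
a=vision.camera("wrist");b=vision.camera("scene")
cv2.imwrite("pics/sq4.png",np.hstack([cv2.resize(a["color"][190:350,210:450,::-1],(480,320)),cv2.resize(b["color"][200:300,280:380,::-1],(320,320),interpolation=cv2.INTER_CUBIC)]))
E
```

```text
time_s: 6.6
tool_pos: [0.5619, -0.0484, 0.0594]
tcp_rot: [0.437, 0.556, -0.437, 0.556]
contact_force: [0.6, 0.8, -0.5]
grip_width: 0.992
units [-0.047  0.027 -0.013] turn8 -0.003 plate [[-0.0081 -0.0075]] z 0.0594 F [ 0.6  0.8 -0.5] w 86.3 t 6.6 j7 0.08
```

View pics/sq4.png

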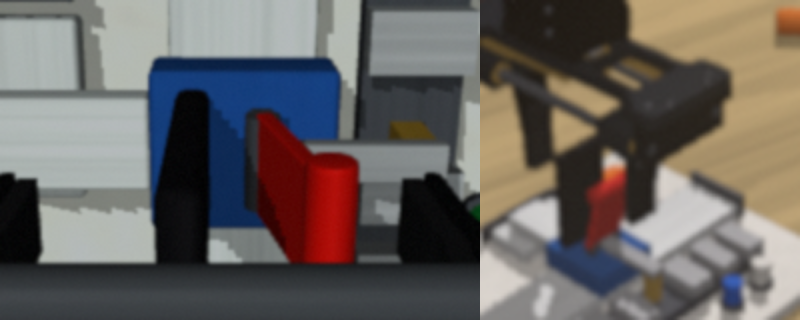

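The scene crop now shows the right finger outside the red bar, with its tip near (641,220), which is scene pixel (330,269). I'll work out how high that tip is.

Run:
```python
from h import *
from workcell import vision
C=np.array([.56795,-.03919]);yaw=.2389
Rm=np.array([[np.cos(yaw),-np.sin(yaw)],[np.sin(yaw),np.cos(yaw)]])
W=lambda x,y,z:np.r_[C+Rm@[x,y],z]
s=vision.camera("scene")
for z in (.06,.07,.08,.09,.1): print(z,[proj(s,W(x,y,z))[0].round(1).tolist() for x,y in((.035,.002),(.035,-.017),(.05,.002),(.05,-.017))], "left",proj(s,W(-.055,-.007,z))[0].round(1))
v=s["color"].astype(int).sum(2)
for r in range(255,276): print(r,v[r,320:342])
```

```text
0.06 [[331.5, 275.6], [325.3, 279.6], [336.6, 278.5], [330.4, 282.5]] left [299.8 261.1]
0.07 [[331.4, 271.9], [325.2, 275.8], [336.6, 274.7], [330.4, 278.7]] left [299.6 257.4]
0.08 [[331.4, 268.1], [325.1, 271.9], [336.5, 270.9], [330.3, 274.8]] left [299.4 253.7]
0.09 [[331.3, 264.2], [325.1, 268.1], [336.5, 267.0], [330.2, 270.9]] left [299.2 250. ]
0.1 [[331.3, 260.3], [325.0, 264.1], [336.5, 263.1], [330.2, 267.0]] left [299.  246.2]
255 [347 336 316 291 254 184 120 100 101 102 104 100 101 114 221 413 572 624
 623 618 611 600]
256 [319 305 288 267 235 178 126 103 103 102 101  98 100 134 270 453 584 623
 626 622 620 618]
257 [290 273 258 237 213 167 121 106 103 104 101 104 103 149 300 480 594 625
 626 622 620 618]
258 [261 240 223 206 186 150 114 102 101 102 101 101 100 148 306 486 594 621
 624 621 616 610]
259 [229 210 199 189 165 135 112 102 107 102 102 101 103 148 306 485 591 622
 621 615 605 596]
260 [202 185 179 171 160 135 111 104 104 104  99  98 102 148 303 482 589 619
 619 609 599 589]
261 [181 172 168 168 156 136 112 104 105 103 105 102 105 147 299 471 574 610
 608 601 
[... 638 characters left out ...]
8 590 602 606 610
 610 613 611 610]
269 [169 166 190 287 412 448 371 289 313 397 474 532 575 599 606 607 610 613
 612 610 610 607]
270 [168 170 196 313 451 516 488 444 477 529 570 591 603 608 611 613 614 614
 610 608 608 607]
271 [167 171 196 286 413 499 529 542 569 592 604 608 610 611 613 615 613 611
 607 609 607 610]
272 [185 189 192 239 330 415 482 541 580 601 611 613 613 616 614 613 610 609
 606 609 613 617]
273 [226 227 213 226 276 329 387 453 513 565 596 611 614 616 613 609 609 609
 610 615 617 619]
274 [268 273 263 274 304 311 319 355 411 480 537 575 596 608 610 610 610 614
 619 621 620 617]
275 [298 300 300 322 359 358 331 313 330 372 431 486 535 577 604 614 619 619
 624 625 616 598]
```

The tip is near 90 mm up although the TCP reads 59, so the tips sit about 30 mm behind the reported TCP. I'll lower 5 mm more and close slowly.

```bash
python3 -m handwheel '[[0.12,0.02,0,0,0],[0,0,0,0,0.25],[0,0,0,0,0.4],[0,0,0,0,0.5],[0,0,0,0,0.55],[0,0,0,0,0.6],[0,0,0,0,0.65],[0,0,0,0,0.7],[0,0,0,0,0.72],[0,0,0,0,0.72]]' 20 && python3 -m handwheel '[[0,0,0,0,0.72],[0,0,0,0,0.72],[0,0,0,0,0.72],[0,0,0,0,0.72],[0,0,0,0,0.72],[0,0,0,0,0.72],[0,0,0,0,0.72],[0,0,0,0,0.72],[0,0,0,0,0.72],[0,0,0,0,0.72]]' && python3 t.py -.007 -.007 .0545
python3 - <<'E'
from h import *
from workcell import vision
a=vision.camera("wrist");b=vision.camera("scene")
cv2.imwrite("pics/sq5.png",np.hstack([cv2.resize(a["color"][190:350,210:450,::-1],(480,320)),cv2.resize(b["color"][200:300,280:380,::-1],(320,320),interpolation=cv2.INTER_CUBIC)]))
E
```

```text
time_s: 7.75
tool_pos: [0.5628, -0.0485, 0.057]
tcp_rot: [0.437, 0.556, -0.437, 0.556]
contact_force: [-11.6, 0.2, 22.7]
grip_width: 0.314
time_s: 8.75
tool_pos: [0.5628, -0.0485, 0.057]
tcp_rot: [0.437, 0.556, -0.437, 0.556]
contact_force: [-9.3, -0.8, 19.3]
grip_width: 0.309
units [ 0.063  0.006 -0.021] turn8 -0.005 plate [[-0.0072 -0.0078]] z 0.057 F [-9.3 -0.8 19.3] w 26.9 t 8.75 j7 0.07
```

View pics/sq5.png

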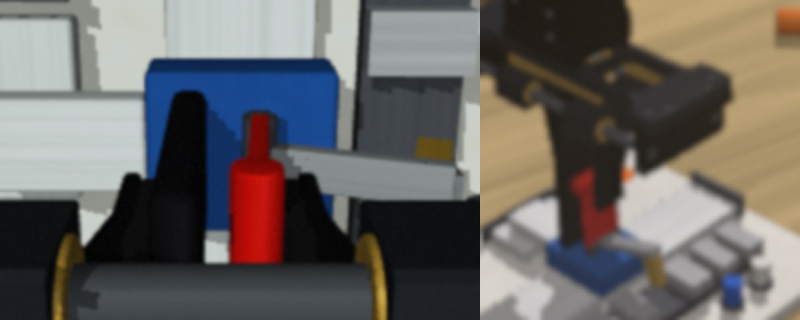

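The lever is now fully squeezed (bar against the upright, tooth raised, width 27 mm), with about 20 N upward on the tool. I'll raise slightly to relieve that and check.

```bash
python3 -m handwheel '[[-0.04,-0.02,0,0,0.72],[-0.03,-0.01,0,0,0.72],[0,0,0,0,0.72],[0,0,0,0,0.72],[0,0,0,0,0.72],[0,0,0,0,0.72],[0,0,0,0,0.72],[0,0,0,0,0.72],[0,0,0,0,0.72],[0,0,0,0,0.72]]' 20 && python3 t.py -.007 -.0423 .0573
```

```text
time_s: 9.85
tool_pos: [0.5626, -0.0485, 0.0573]
tcp_rot: [0.437, 0.556, -0.436, 0.556]
contact_force: [8.0, 1.4, -9.8]
grip_width: 0.306
units [0.001 0.011 0.864] turn8 -0.003 plate [[-0.0074 -0.0077]] z 0.0573 F [ 8.   1.4 -9.8] w 26.7 t 9.85 j7 0.08
```

```bash
python3 -m handwheel '[[0.02,0.01,0,0,0.72],[0,0,0.11,0,0.72],[0,0,0.11,0,0.72],[0,0,0.11,0,0.72],[0,0,0.11,0,0.72],[0,0,0.11,0,0.72],[0,0,0.11,0,0.72],[0,0,0.11,0,0.72],[0,0,0.11,0,0.72],[0,0,0,0,0.72]]' 20 && python3 t.py -.007 -.043 .0573
python3 - <<'E'
from h import *
from workcell import vision
a=vision.camera("wrist");cv2.imwrite("pics/sl.png",cv2.resize(a["color"][190:350,210:450,::-1],(780,520),interpolation=cv2.INTER_CUBIC))
E
```

```text
time_s: 10.85
tool_pos: [0.5712, -0.084, 0.0573]
tcp_rot: [0.437, 0.555, -0.437, 0.556]
contact_force: [5.1, 0.2, -2.9]
grip_width: 0.308
units [ 0.     0.012 -0.032] turn8 -0.011 plate [[-0.0075 -0.0443]] z 0.0573 F [ 5.1  0.2 -2.9] w 26.8 t 10.85 j7 0.13
```

View pics/sl.png

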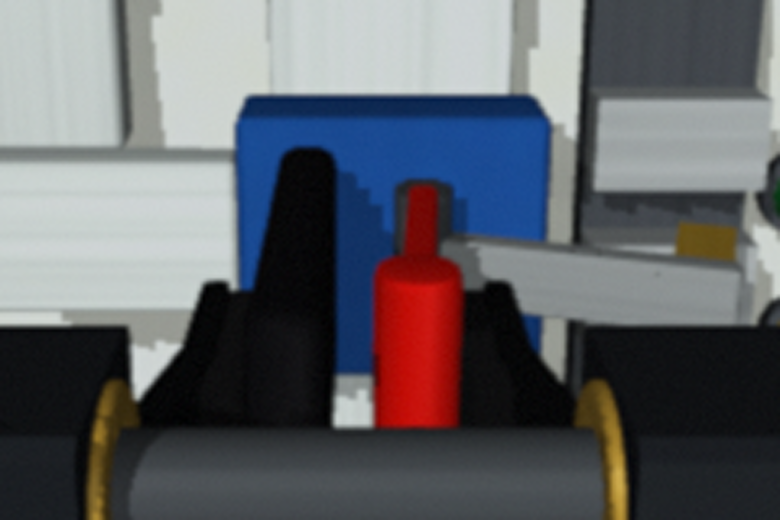

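The block and handle moved with the gripper. The notch's +y edge shows at row 192, and the raised tooth's +y face at about row 224 just past it.

Run:
```python
from h import *
from workcell import vision
c=vision.camera("wrist");C=np.array([.56795,-.03919]);yaw=.2389
o=lambda u,v,z:toplate(onz(c,[210+(u-1.1)/3.25,190+(v-1.1)/3.25],z),C,yaw).round(4)[0]
print("block top +y edge",o(400,118,.044),"-y edge",o(360,374,.044),"notch +y edge",o(670,192,.032),"bay -y edge",o(670,92,.032),"bar +y end top",o(420,265,.104))
```

```text
block top +y edge [-0.0003 -0.0184] -y edge [-0.0073 -0.0676] notch +y edge [ 0.0512 -0.036 ] bay -y edge [ 0.0498 -0.0167] bar +y end top [ 0.0002 -0.0224]
```

Stop at y ≈ -43.0 and notch at ≈ -41.7, so I'll ease back 1 mm and release slowly.

```bash
python3 -m handwheel '[[0,0,-0.03,0,0.72],[0,0,0,0,0.72],[0,0,0,0,0.66],[0,0,0,0,0.62],[0,0,0,0,0.58],[0,0,0,0,0.54],[0,0,0,0,0.5],[0,0,0,0,0.45],[0,0,0,0,0.42],[0,0,0,0,0.42]]' 20 && python3 t.py -.007 -.043 .0573
cat > lev.py <<'E'
from h import *
from workcell import vision
c=vision.camera("wrist");H=hsv(c);h,s,v=[H[...,i].astype(int) for i in range(3)]
m=((h<6)|(h>174))&(s>130)&(v>60);m[:, :280]=0;m[:200]=0;m[285:]=0
C=np.array([.56795,-.03919]);yaw=.2389
row=[r for r in range(262,275)];xs=[np.nonzero(m[r,:400])[0] for r in row]
e=np.median([x.max() for x in xs if len(x)]);l=np.median([x.min() for x in xs if len(x)])
print("bar row268 left/right px",l,e,"plate x left/right edge",toplate(onz(c,[[l,268],[e+1,268]],.1),C,yaw).round(4))
cv2.imwrite("pics/rel.png",cv2.resize(c["color"][190:350,210:450,::-1],(780,520),interpolation=cv2.INTER_CUBIC))
E
python3 lev.py
```

```text
time_s: 11.95
tool_pos: [0.5705, -0.0825, 0.0571]
tcp_rot: [0.437, 0.556, -0.437, 0.556]
contact_force: [4.3, -0.8, -1.7]
grip_width: 0.571
units [-0.005  0.02   0.008] turn8 -0.008 plate [[-0.0078 -0.0427]] z 0.0571 F [ 4.3 -0.8 -1.7] w 49.6 t 11.95 j7 0.13
bar row268 left/right px 338.0 358.0 plate x left/right edge [[-0.0003 -0.0208]
 [ 0.0087 -0.0209]]
```

View pics/rel.png

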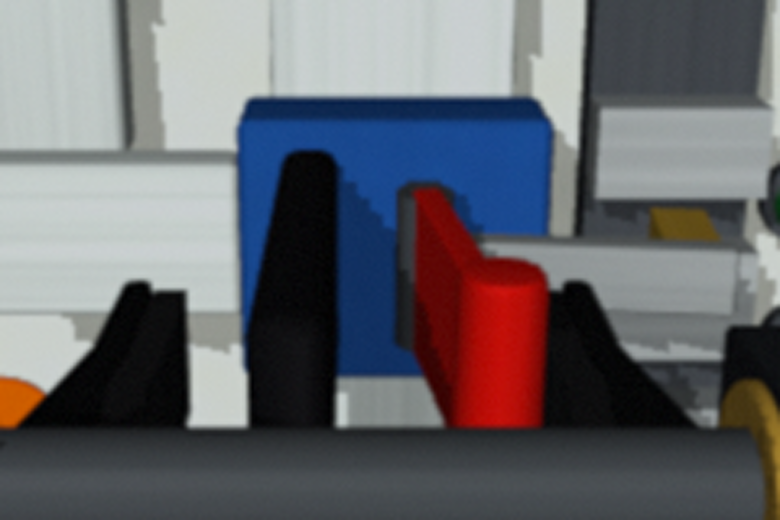

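```bash
cat > lev.py <<'E'
from h import *
from workcell import vision
def ext(c,n):
    H=hsv(dict(color=c));h,s,v=[H[...,i].astype(int) for i in range(3)]
    m=((h<6)|(h>174))&(s>130)&(v>60)
    out=[(r,np.nonzero(m[r,90:180])[0]+90) for r in (100,108,114)]
    print(n,[(r,int(x.min()),int(x.max())) for r,x in out if len(x)])
cr=lambda f,w:cv2.resize(cv2.imread(f)[:,:w,::-1],(240,160),interpolation=cv2.INTER_AREA)
ext(cr("pics/sq4.png",480),"released");ext(cr("pics/sq5.png",480),"squeezed");ext(cr("pics/sl.png",780),"squeezed2");ext(cr("pics/rel.png",780),"rel")
ext(vision.camera("wrist")["color"][190:350,210:450].copy(),"now")
E
python3 lev.py; python3 t.py -.007 -.043 .0573
```

```text
released [(100, 135, 178), (108, 137, 178), (114, 140, 177)]
squeezed [(100, 115, 141), (108, 116, 141), (114, 115, 141)]
squeezed2 [(100, 116, 141), (108, 115, 141), (114, 115, 141)]
rel [(100, 131, 167), (108, 134, 167), (114, 135, 167)]
now [(100, 132, 168), (108, 134, 167), (114, 135, 167)]
units [-0.003  0.02   0.011] turn8 -0.008 plate [[-0.0078 -0.0426]] z 0.0572 F [ 4.3 -1.3 -3. ] w 50.1 t 12.05 j7 0.13
```

The right pad, at +17 mm, is still holding the bar (released position +21). The lever is already below the "on top" angle, so the tooth is going into the notch. I'll open further.

```bash
python3 -m handwheel '[[0,0,0,0,0.38],[0,0,0,0,0.34],[0,0,0,0,0.3],[0,0,0,0,0.25],[0,0,0,0,0.2],[0,0,0,0,0.1],[0,0,0,0,0],[0,0,0,0,0],[0,0,0,0,0],[0,0,0,0,0]]' 20 && python3 lev.py | tail -1; python3 t.py -.007 -.043 .0573
```

```text
time_s: 13.05
tool_pos: [0.5703, -0.0816, 0.0572]
tcp_rot: [0.437, 0.556, -0.437, 0.556]
contact_force: [-0.1, -0.2, 1.1]
grip_width: 0.989
now [(100, 133, 178), (108, 134, 178), (114, 137, 177)]
units [-0.     0.018  0.033] turn8 -0.003 plate [[-0.0077 -0.0417]] z 0.0573 F [-0.4 -0.4 -0.3] w 86.6 t 13.1 j7 0.13
```

The lever reads the same as when the tooth was down in the bay. I'll retreat straight up and check numerically from above.

```bash
python3 -m handwheel '[[-0.5,0,0,0,0],[-0.7,0,0,0,0],[-0.8,0,0,0,0],[-0.8,0,0,0,0],[-0.8,0,0,0,0],[-0.8,0,0,0,0],[-0.17,0,0,0,0],[0,0,0,0,0],[0,0,0,0,0],[0,0,0,0,0]]' && python3 t.py -.007 -.043 .0573
python3 - <<'E'
from h import *
from workcell import vision
C=np.array([.56795,-.03919]);yaw=.2389
def mk(c,lo,hi,sm=130):
    H=hsv(c);h,s,v=[H[...,i].astype(int) for i in range(3)]
    return ((h>=lo)&(h<=hi) if lo<hi else (h<hi)|(h>lo))&(s>sm)&(v>60)
def bar(c):
    m=mk(c,174,6);m[:,:300]=0;m[:,400:]=0;m[:150]=0;m[285:]=0
    n,l,st,ce=cv2.connectedComponentsWithStats(m.astype(np.uint8));i=1+st[1:,4].argmax();x,y,w,hh,a=st[i]
    print("bar",a,"right edge/bottom end",toplate(onz(c,[[x+w,y+hh*.6],[x+w-6,y+hh]],.1),C,yaw).round(4).tolist())
    return m
old=None
c=vision.camera("wrist");bar(c)
w1=dict(c);w1["color"]=cv2.imread("pics/w1.png")[:,:,::-1].copy()
T=np.array([[.973,.225,.058,.541],[.232,-.934,-.272,.027],[-.007,.278,-.96,.43],[0,0,0,1]]);w1["cam_to_world"]=T;bar(w1)
for q,nm in((w1,"w1"),(c,"now")):
    for n,lo,hi in [("green",45,85),("blue",105,125),("yel",22,34)]:
        print(nm,n,[(a,toplate(onz(q,ce,.02),C,yaw).round(4)[0].tolist()) for a,ce,bb in blobs(mk(q,lo,hi,120),100) if abs(toplate(onz(q,ce,.02),C,yaw)[0]).max()<.1])
s=vision.camera("scene");o=dict(s);o["color"]=cv2.imread("pics/scene0.png")[:,:,::-1].copy()
for q in(o,s):
    H=hsv(q);h,sa,v=[H[...,i].astype(int) for i in range(3)]
    tb=(h>10)&(h<30)&(sa>90)&(v<150);tb[:, :295]=0;tb[:,345:]=0;tb[:270]=0;tb[305:]=0
    print("brass",blobs(tb,4))
    m=mk(q,174,6);r=np.zeros_like(m);r[235:305,280:345]=1
    print("red",blobs(m&r))
Rm=np.array([[np.cos(yaw),-np.sin(yaw)],[np.sin(yaw),np.cos(yaw)]])
P=lambda x,y,z:proj(s,np.r_[C+Rm@[x,y],z])[0].round(1)
print("scene shift bay->notch of bar",P(.015,-.007,.1),P(.015,-.042,.1),"on top",P(.0075,-.042,.1))
d=cv2.absdiff(o["color"],s["color"]).max(2)>60;d[:200]=0
print("changed blobs scene",blobs(d,25))
E
```

```text
time_s: 14.1
tool_pos: [0.5696, -0.0816, 0.2385]
tcp_rot: [0.437, 0.557, -0.437, 0.555]
contact_force: [0.6, 0.7, 0.8]
grip_width: 1.001
units [4.529 0.047 0.039] turn8 -0.003 plate [[-0.0085 -0.0416]] z 0.2385 F [0.6 0.7 0.8] w 87.1 t 14.1 j7 0.21
bar 788 right edge/bottom end [[0.0225, -0.046], [0.0173, -0.064]]
bar 792 right edge/bottom end [[0.0224, -0.0104], [0.0172, -0.0284]]
w1 green [(np.int32(123), [0.085, -0.0435])]
w1 blue [(np.int32(163), [0.0854, 0.0371]), (np.int32(1131), [-0.0051, -0.0026])]
w1 yel [(np.int32(158), [0.0873, -0.0745])]
now green [(np.int32(135), [0.0844, -0.0427])]
now blue [(np.int32(166), [0.0851, 0.0373]), (np.int32(1173), [-0.0051, -0.0378])]
now yel [(np.int32(160), [0.0867, -0.0741])]
brass [(np.int32(32), array([333.9, 289.8]), array([332, 287,   5,   7], dtype=int32))]
red [(np.int32(195), array([318.9, 263.3]), array([313, 253,  16,  24], dtype=int32))]
brass [(np.int32(19), array([322.1, 296.8]), array([320, 295,   5,   5], dtype=int32))]
red [(np.int32(213), array([307. , 270.7]), array([301, 260,  16,  24], dtype=int32))]
scene shift bay->no
[... 192 characters left out ...]
 272.1]), array([282, 242,  52,  58], dtype=int32)), (np.int32(78), array([285.7, 274.5]), array([280, 269,  12,  12], dtype=int32)), (np.int32(130), array([122. , 301.6]), array([109, 290,  24,  22], dtype=int32)), (np.int32(27), array([ 86.6, 333.3]), array([ 81, 331,  11,   6], dtype=int32)), (np.int32(56), array([ 35. , 402.1]), array([ 22, 396,  27,  12], dtype=int32)), (np.int32(40), array([ 10.5, 412.2]), array([  0, 408,  22,  10], dtype=int32)), (np.int32(263), array([ 22., 428.]), array([  0, 417,  43,  23], dtype=int32)), (np.int32(75), array([ 39.3, 431.3]), array([ 34, 427,  12,  10], dtype=int32)), (np.int32(27), array([  4.4, 445.3]), array([  0, 441,  13,   9], dtype=int32))]
```

```bash
python3 -c "
from workcell import job;print(job.hand_in())"
```

```text
the job is handed in; nothing more can be done
None
```

I set the stop at the green-marked notch and handed the job in at about 14 s on the robot clock. The tooth reads as fully down.

**What I did:** I squeezed the lever, kept it squeezed while sliding the stop about 36.5 mm, and eased it back about 1 mm. I then let go slowly and lifted clear.

**Last checks:**
- **Lever:** the red bar is back at its let-go position. Its outer edge is at 22.5 mm, against 22.4 mm when the tooth was down in the bay.
- **Stop:** it has moved 35.5 mm in total, and my estimate of the notch was 35–35.5 mm away. Only part of the tooth still shows in the scene view, as expected with it down between the notch walls.
- **Markers:** green, blue and yellow moved less than 1 mm in the measurements. I did not re-measure the white one.
- **Bystanders:** I did not check these one by one. A before-and-after comparison of the scene showed change at the stop and some patches on the left, one next to the flux bottle. I took those to be the arm's shadow but did not confirm it.

**What went wrong:** The first squeeze closed above the bar and moved nothing, because the fingertips sat about 30 mm higher than the reported tool position. I went about 23 mm lower and squeezed again. That second squeeze briefly put about 23 N upward on the tool, which I relieved before sliding. I used all 12 picture views, so the final checks are numerical only.

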